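# Make up the union nut on a digestion manifold's fume outlet

### The job

The captive union nut on the fume outlet of the white exhaust manifold is only loosely on its thread. Turn it down clockwise with the gripper until it comes to its seat, then use the end of the spanner that fits to pull it up about one flat (a sixth of a turn) further, and lay the spanner back down flat on the bench. Leave the other spanner, the bottle and the flask alone.

Things in the scene. Friction and masses are not known exactly. Their poses are not given: they have to be found in the camera images.
- manifold: fixed white exhaust manifold box, 130 x 400 x 62 mm, in a shallow steel drip tray (190 x 450 mm, rim 20 mm high); its top lies 94 mm above the bench. Origin: on the bench, under the fume outlet's axis; x across, y along the box, which reaches 55 mm beyond the outlet to -y and 345 mm to +y. Black carrying handle (42 mm high) on top, 204 to 326 mm from the outlet to +y
- outlet: the fixed parts of the fume outlet, upright on the manifold's top near one end: flange (58 mm across, 4 mm high), brass 30 mm hex and thread below the nut; above the nut a steel hose tail, 24 mm across its barbs, on the nut's axis, its tip 78 mm above the manifold's top and 36 mm above the middle of the nut. Origin: on the axis, at the manifold's top
- union_nut: captive plain steel hex nut on the outlet: 36 mm across flats, flats 20.8 mm wide, 41.6 mm across corners, hex 20 mm high; turns in place and cannot be lifted off. z axis: the thread's axis, upward; its flats face its own x axis and every 60 degrees from it. Origin: on the axis, at the level of the manifold's top; the hex spans 32 to 52 mm above it
- nut_mid (a point): middle of the nut, on its axis and halfway up the hex (about 136 mm above the bench)
- nut_run (a joint): how far the nut has been turned down its thread, rad, growing clockwise seen from above; starts at 0.3 to 1.6, reaches its seat at 3.2 and goes no further by itself. The thread drags with about 0.3 Nm; the nut stays where it is left
- nut_tight (a joint): how far the seated nut has been pulled up beyond its seat, rad clockwise from above; 0 at the start. It begins to move only above about 1.1 Nm, needs about 1.4 Nm at one flat (1.05 rad), and does not spring back
- spanner: the larger of two loose steel double open-ended spanners lying on the bench: 287 mm long, heads 13 mm thick, 36 mm jaw at its +x end, 32 mm jaw (too small for the nut) at its -x end; handle 22 mm wide, 10 mm thick (lying, 1.5 to 11.5 mm above the bench), straight from x = -70 to +68 mm; 0.29 to 0.55 kg, balanced near its middle. Origin: centre of the underside, x along the handle
- spanner_jaw (a point): centre of the 36 mm jaw (mouth 37.6 mm, head 74 mm wide), 118 mm along the spanner's x axis, half way up its thickness; on the nut's axis when fully on. The jaw is cocked: its mouth opens along the spanner's x axis turned 15 degrees about its z towards y. It goes over the nut from the side, moved level in the mouth's direction, two flats parallel to it. Its prongs reach 22 mm past this point
- spanner_small: the smaller loose spanner, 22 and 19 mm jaws, about 200 mm long, handle 16 mm wide, heads 10 mm thick; fits nothing here; leave alone. Origin: centre of the underside
- reagent: amber bottle, 76 mm wide, 155 mm tall; leave alone. Origin: centre of its underside
- flask: glass conical flask, 84 mm wide at the foot, 119 mm tall; leave alone. Origin: centre of its underside

How it is judged:
By the outcome, as a careful person would: the job done as asked, in the order asked, and still so for the second after the job is handed in, with the robot touching nothing.
It also fails if it takes over 72 s, if anything falls off the work surface, if the arm or the gripper's body presses on something with over 40 N, if the wrist force passes 120 N, or if a joint passes its speed limit or range.

### The arm

A 6-joint arm with a two-finger parallel gripper is mounted at the origin on the work surface. World frame = base frame: x ahead of the robot, y to its left, z up, the work surface at z = 0. Lengths are in mm, angles in rad, forces in N, time in s.
With the tool pointing down it reaches from about 250 to 775 mm from the base axis. Payload 4 kg.
Tool frame: the origin (TCP) lies at the centre of the arm's flange, where the gripper is bolted on; the fingertips stand 173 mm ahead of it and the grasp point (between the pads) lies 155 mm ahead of it (env.nose_length is the z of the fingertips in the tool frame, in mm); z points along the fingers, y is the line along which they close (so a half turn about z gives the same grasp; the last joint's range is limited). The gripper opens to 85 mm and grips with 20 to 120 N. Pads are 22 mm wide; open, the fingers measure 114 mm over their backs; the gripper's body (76 mm by 85 mm) begins 54 mm behind the grasp point. The pads swing forward as they close: fully open they stand 13 mm farther back than shut.
Start: joints at [-1.245, 0.087, 1.371, -0, 1.684, -0.103], TCP at [228.673, -500.209, 404.741] pointing down, gripper open.
Joint ranges: [-3.1, 3.1], [-0.76, 2.03], [0.27, 2.55], [-1.08, 4.22], [0.17, 2.65], [-2.57, 2.57]. Speed limits (rad/s): [2.79, 2.79, 3.14, 3.14, 3.14, 3.14].

### API

Orientations are given as a unit quaternion [w, x, y, z].
In Python, from bench import sensors, viewer, workorder, env gives the robot as it stands.
- The arm moves only by the tool jog_arm, never from a script. Its argument "deltas" is a list of rows, each a list of 5 numbers: the opening, from -1 (shut) to 1 (fully open), so that 0 is half open, then the shift along the world's x, y, z in units of 3 cm (1.0 is 3 cm), then the turn about the world's z in units of 0.12 rad (1.0 is 0.12 rad). In form: [[jaw, tx, ty, tz, twist], ...]. A call has 1 to 20 rows; each row shifts and turns the commanded pose from where the row before left it; what a row does not reach is not made up. A row lasts 1/12 s, in which the tool goes at most 41.7 mm and 7.16 degrees, less where a joint would pass 70% of its speed; a pose out of reach is approached as far as the arm can. A call with a number of a shift or a turn outside -1 to 1 is refused whole. A call with a gripper value outside its range is refused whole. The fingers move at their own pace and stop on an object; "force" is the grip in N (left out, the last holds). Time passes only in rows, so rows that do not move let the fingers close. It gives the time, the measured TCP pose, the force, the opening and the grip force at its end, in the units of the state.
- sensors.get_state(): the state, without advancing time (a new reading comes with each control period).
- viewer.camera(name): name is "scene" or "top"; returns a dict with "image" (400x640x3 uint8, blue, green, red), "intrinsics" (3x3 intrinsics, pixels), "origin" and "rotation" of the camera in the world. Camera axes: x right, y up, looking along -z (the intrinsics and any distortion apply to the point x, -y, -z); pixel columns grow to the right and rows downward; lengths in mm; the calibration is good to about 2 mm. A picture is of the moment at which its call begins. There is no depth.
- workorder.hand_in(): hands the job in; it is judged then, once.
The state is a dict: "time": time; "q": joint angles; "dq": joint speeds; "effort": joint torques, N m; "position": TCP position; "tool_rot": TCP orientation; "wrist_force": force on the tool from outside, world axes, zero at the start; "wrist_torque": the same for the moment, N m; "grip_width": finger opening in mm; "grip_force": force on a finger pad.
Only numpy, scipy, OpenCV 4.12 (cv2) and the standard library are available. Lean on these libraries where they do the work, as an engineer would, in place of code of your own. Each camera call takes 0.05 s, during which the arm holds its last target. There are 200 camera calls.

## Working session

There is one attempt and no reset: what is moved stays moved. The work goes in short steps, Python scripts to look and compute and a tool call to move; the robot and the scene stay as the last step left them, time stands still between calls to the robot, and variables do not carry over. Pictures are saved under pics/ and viewed, at most 10 in all, crops included, and the job is handed in when it is done.

Besides the shell and the picture viewer there is one more tool, called after "Request:" as name([rows], argument=value, ...), one row to a line, values as JSON. jog_arm: Moves the arm, as the interface text tells. Its arguments: {"type":"object","properties":{"deltas":{"type":"array","items":{"type":"array","items":{"type":"number","minimum":-1,"maximum":1}}},"force":{"type":"number"}},"required":["deltas"]}

```bash
mkdir -p pics; cat > h.py <<'E'
import numpy as np, cv2
from bench import sensors, viewer, workorder, env
def ray(c,u,v):
    K=np.array(c["intrinsics"]);d=np.linalg.inv(K)@np.array([u,v,1.]);d=np.array([d[0],-d[1],-d[2]])
    return np.array(c["origin"]),np.array(c["rotation"])@d
def onz(c,u,v,z):
    o,d=ray(c,u,v);return o+d*(z-o[2])/d[2]
def proj(c,p):
    q=np.array(c["rotation"]).T@(np.array(p)-np.array(c["origin"]));k=np.array(c["intrinsics"])@np.array([q[0],-q[1],-q[2]]);return k[:2]/k[2]
E
python3 - <<'E'
from h import *
for n in("top","scene"):
    c=viewer.camera(n);print(n,c.keys(),c["origin"],np.array(c["rotation"]).round(3).tolist(),c["intrinsics"])
    cv2.imwrite(f"pics/{n}0.png",c["image"])
E
```

```text
top dict_keys(['image', 'intrinsics', 'origin', 'rotation']) [ 421.50550386 -134.58958064 1083.21521539] [-0.671, -0.07, 0.074, 0.734] [[451.18726039   0.         318.15692208]
 [  0.         451.18726039 196.70676816]
 [  0.           0.           1.        ]]
scene dict_keys(['image', 'intrinsics', 'origin', 'rotation']) [1044.53094102 -467.3638717   703.47312101] [0.819, 0.331, 0.168, 0.437] [[365.48728641   0.         319.18590109]
 [  0.         365.48728641 205.04532678]
 [  0.           0.           1.        ]]
```

View pics/top0.png

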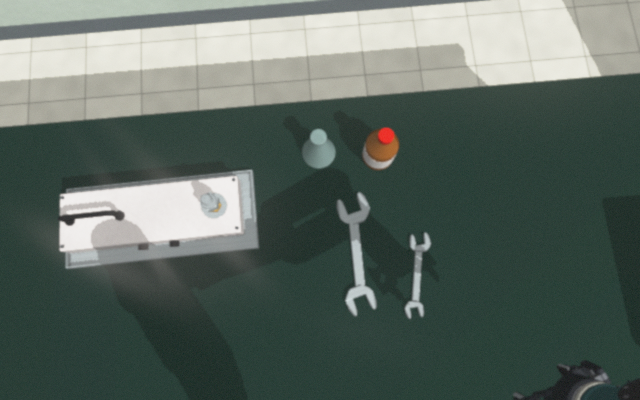

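View pics/scene0.png

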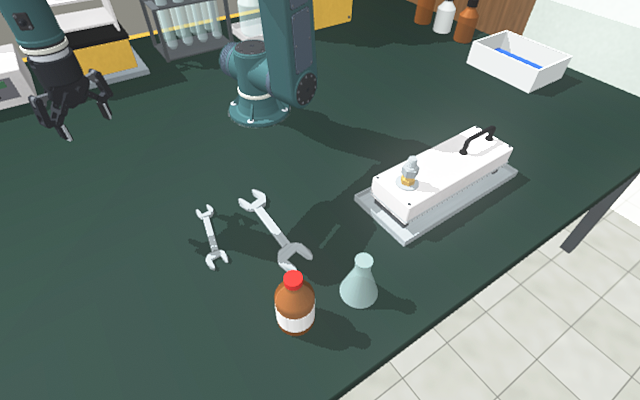

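The top view shows the manifold at the left, with its outlet near (212,203). The large spanner runs from (353,210) to (361,298), the small one is near (417,275), the flask at (319,150) and the bottle at (380,148). In the scene view the outlet is near (410,172).

```bash
cat > h.py <<'E'
import numpy as np, cv2
from scipy.spatial.transform import Rotation as R
from bench import sensors, viewer, workorder, env
def rot(c): w,x,y,z=c["rotation"];return R.from_quat([x,y,z,w]).as_matrix()
def ray(c,u,v):
    d=np.linalg.inv(np.array(c["intrinsics"]))@np.array([u,v,1.]);return np.array(c["origin"]),rot(c)@np.array([d[0],-d[1],-d[2]])
def onz(c,u,v,z):
    o,d=ray(c,u,v);return (o+d*(z-o[2])/d[2])
def proj(c,p):
    q=rot(c).T@(np.array(p)-np.array(c["origin"]));k=np.array(c["intrinsics"])@np.array([q[0],-q[1],-q[2]]);return k[:2]/k[2]
def crop(c,u,v,r,s,name):
    u,v=int(u),int(v);cv2.imwrite(name,cv2.resize(c["image"][max(0,v-r):v+r,max(0,u-r):u+r],None,fx=s,fy=s,interpolation=cv2.INTER_CUBIC))
E
python3 - <<'E'
from h import *
t=viewer.camera("top");s=viewer.camera("scene")
# manifold mask: white at z=94
im=t["image"];m=(im.min(2)>200).astype(np.uint8);m[:165]=0;m[:,260:]=0
cs,_=cv2.findContours(cv2.morphologyEx(m,cv2.MORPH_CLOSE,np.ones((9,9))),0,2);k=max(cs,key=cv2.contourArea)
b=cv2.boxPoints(cv2.minAreaRect(k));print("box",[onz(t,*p,94)[:2].round(1).tolist() for p in b],b.round(1).tolist())
# spanner
hsv=cv2.cvtColor(im,cv2.COLOR_BGR2HSV);m=((im.min(2)>105)).astype(np.uint8);m[:185]=0;m[:,:325]=0;m[325:]=0
cs,_=cv2.findContours(m,0,2)
for k in cs:
    if cv2.contourArea(k)>100:
        p=np.array([onz(t,*q[0],13)[:2] for q in k]);r=cv2.minAreaRect(p.astype(np.float32));print("sp",cv2.contourArea(k),r)
a=np.hstack([cv2.resize(im[175:235,180:260],None,fx=5,fy=5,interpolation=2),cv2.resize(s["image"][145:205,370:450],None,fx=5,fy=5,interpolation=2)])
b2=cv2.resize(im[185:325,325:445],(400,300*1)) 
b2=cv2.resize(im[190:320,330:380],None,fx=4,fy=4,interpolation=2)
b2=cv2.rotate(b2,cv2.ROTATE_90_CLOCKWISE);o=np.zeros((500,800,3),np.uint8);o[:300]=a;o[300:,:520]=b2
cv2.imwrite("pics/z1.png",o)
print(sensors.get_state())
E
```

```text
box [[683.4, 440.1], [691.4, 29.7], [562.0, 23.2], [555.1, 423.2]] [[54.29999923706055, 194.89999389648438], [236.60000610351562, 175.60000610351562], [242.60000610351562, 232.0], [60.20000076293945, 251.3000030517578]]
sp 639.5 ((436.8209228515625, -366.1209716796875), (48.39404296875, 199.9993438720703), 78.43301391601562)
sp 1357.0 ((502.3567199707031, -230.89010620117188), (74.5514907836914, 287.7835998535156), 88.59170532226562)
{'time': 0.2, 'q': array([-1.24506787e+00,  8.77195208e-02,  1.37167787e+00, -2.13633477e-05,
        1.68359429e+00, -1.03103589e-01]), 'dq': array([ 0.00095617, -0.00156895, -0.00565952, -0.00149584, -0.00012867,
       -0.00053115]), 'effort': array([ 7.49506330e-05, -3.51824534e+01, -3.13257909e+01, -1.48700160e-04,
        7.46519014e-03, -5.64306490e-06]), 'position': array([ 228.66681962, -500.14604757,  403.9600795 ]), 'tool_rot': array([-6.94002599e-04,  9.77100833e-01,  2.12775639e-01, -8.82524978e-05]), 'wrist_force': array([-0.56492166,  0.13109315, -0.32486293]), 'wrist_torque': array([-0.02004317, -0.00704504, -0.02329731]), 'grip_force': 0.0, 'grip_width': 85.45841684278601}
```

View pics/z1.png

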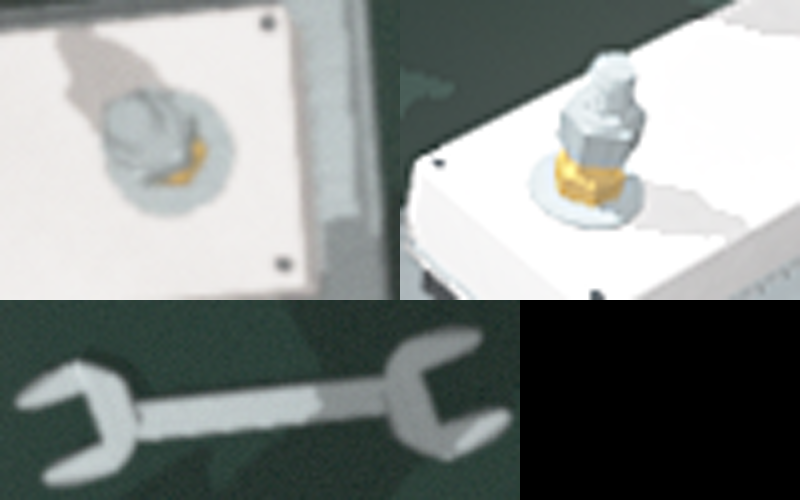

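```bash
python3 - <<'E'
from h import *
t=viewer.camera("top");s=viewer.camera("scene");im=t["image"]
print("flange",onz(t,213.6,205.4,98),onz(s,407.6,183,98));print("tip",onz(t,205.6,198.6,172),onz(s,412.4,157.4,172))
m=((im.min(2)>105)).astype(np.uint8);m[:185]=0;m[:,:325]=0;m[325:]=0;m[:,385:]=0
v,u=np.nonzero(m);P=np.array([onz(t,a,b,12)[:2] for a,b in zip(u,v)])
h=P[(P[:,0]>440)&(P[:,0]<560)];c=h.mean(0);d=np.linalg.svd(h-c)[2][0];d*=np.sign(d[0]);n=np.array([-d[1],d[0]])
x=(P-c)@d;y=(P-c)@n;o=(x.max()+x.min())/2;print("c",c+o*d,"ang",np.degrees(np.arctan2(d[1],d[0])),"len",np.ptp(x))
for k in range(-150,150,6):
    q=(x-o>=k)&(x-o<k+6)
    if q.any(): print(k,y[q].min().round(),y[q].max().round(),q.sum(),end=' | ')
a=s["image"][152:188,392:428];b=im[185:221,195:231]
f=lambda g:cv2.convertScaleAbs(cv2.resize(g,(400,400),interpolation=cv2.INTER_CUBIC),alpha=1.4,beta=-90)
cv2.imwrite("pics/z2.png",np.hstack([f(a),f(b)]))
E
```

```text
flange [626.54978321  83.60440268  98.        ] [630.46945852  85.24511623  98.        ]
tip [626.89348547  83.06648737 172.        ] [623.67975985  87.63043665 172.        ]
c [ 502.40750294 -229.2468454 ] ang 0.04951472502392987 len 287.1765081524477
-144 16.0 25.0 12 | -138 15.0 27.0 15 | -132 -29.0 31.0 31 | -126 -30.0 33.0 37 | -120 -31.0 37.0 39 | -114 -31.0 38.0 46 | -108 -30.0 38.0 49 | -102 -28.0 35.0 70 | -96 -28.0 32.0 70 | -90 -25.0 29.0 60 | -84 -18.0 21.0 37 | -78 -10.0 11.0 26 | -72 -11.0 11.0 26 | -66 -11.0 10.0 27 | -60 -11.0 12.0 25 | -54 -10.0 11.0 26 | -48 -11.0 11.0 26 | -42 -12.0 10.0 26 | -36 -10.0 12.0 25 | -30 -11.0 11.0 26 | -24 -11.0 11.0 26 | -18 -12.0 10.0 25 | -12 -10.0 11.0 24 | -6 -11.0 11.0 26 | 0 -12.0 10.0 25 | 6 -10.0 10.0 24 | 12 -10.0 12.0 25 | 18 -11.0 11.0 25 | 24 -9.0 10.0 22 | 30 -10.0 10.0 24 | 36 -11.0 9.0 22 | 42 -9.0 8.0 22 | 48 -10.0 10.0 21 | 54 -10.0 9.0 24 | 60 -10.0 9.0 19 | 66 -9.0 10.0 23 | 72 -26.0 22.0 46 | 78 -32.0 28.0 61 | 84 -35.0 30.0 66 | 90 -38.0 30.0 60 | 96 -41.0 32.0 38 | 102 -42.0 31.0 37 | 108 -40.0 33.0 38 | 114 -38.0 32.0 28 | 120 -36.0 32.0 31 | 126 -35.0 31.0 19 | 132 -31.0 -16.0 14 | 138 -26.0 -16.0 10 |
```

View pics/z2.png

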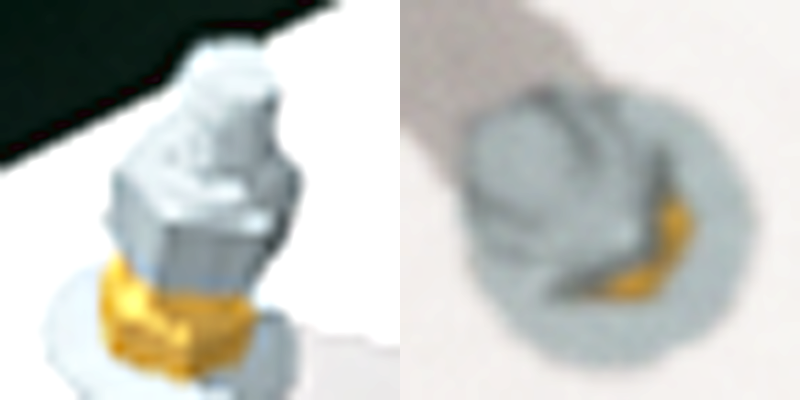

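The nut's upper rim corners in the scene crop show near (115,178), (163,225), (262,228) and (300,180). In the top crop its lower edge runs from (550,297) through (650,250) to (665,150).

```bash
python3 - <<'E'
from h import *
t=viewer.camera("top");s=viewer.camera("scene");k=36/400
for c,u0,v0,L in((s,392,152,[(115,178,144),(163,225,144),(262,228,144),(300,180,144),(158,283,126),(250,290,126)]),(t,195,185,[(150,297,126),(250,250,126),(265,150,126)])):
    for u,v,z in L:
        p=onz(c,u0+u*k-.5,v0+v*k-.5,z)[:2]-[627,85];print(p.round(1),np.hypot(*p).round(1),"ang",np.degrees(np.arctan2(p[1],p[0])).round(),"mod60",(np.degrees(np.arctan2(p[1],p[0]))%60).round())
E
```

```text
[-11.7 -15.7] 19.6 ang -127.0 mod60 53.0
[  4.9 -17.7] 18.3 ang -74.0 mod60 46.0
[17.  -0.9] 17.1 ang -3.0 mod60 57.0
[10.3 16.8] 19.8 ang 59.0 mod60 59.0
[  4.8 -14.4] 15.2 ang -71.0 mod60 49.0
[17.2  0.5] 17.2 ang 2.0 mod60 2.0
[-18.   5.] 18.6 ang 165.0 mod60 45.0
[-10.4 -14.8] 18.1 ang -125.0 mod60 55.0
[  9.1 -18.5] 20.7 ang -64.0 mod60 56.0
```

Request:
jog_arm([
  [1,0.51,0.75,0,0.9],
  [1,0.51,0.75,0,0.9],
  [1,0.51,0.75,0,0.9],
  [1,0.51,0.75,0,0.9],
  [1,0.51,0.75,0,0.9],
  [1,0.51,0.75,0,0.9],
  [1,0.51,0.75,0,0.9],
  [1,0.51,0.75,0,0.9],
  [1,0.51,0.75,0,0.9],
  [1,0.51,0.75,0,0.9],
  [1,0.51,0.75,0,0.9],
  [1,0.51,0.75,0,0.9],
  [1,0.51,0.75,0,0.9],
  [1,0.51,0.75,0,0.9],
  [1,0.51,0.75,0,0.9],
  [1,0.51,0.75,0,0.9],
  [1,0.51,0.75,0,0.9],
  [1,0.51,0.75,0,0.9],
  [1,0.51,0.75,0,0.9],
  [1,0.51,0.75,0,0.9],
], force=40)

```text
time: 2.07
position: [535.2, -48.9, 404.8]
tool_rot: [0.0, 0.27, 0.963, 0.0]
wrist_force: [0.4, -0.8, 1.1]
grip_width: 85.5
grip_force: 0.0
```

Request:
jog_arm([
  [1,0.6,0.9,0,0.75],
  [1,0.6,0.9,0,0.75],
  [1,0.6,0.9,0,0.75],
  [1,0.6,0.9,0,0.75],
  [1,0.6,0.9,0,0.7],
  [1,0,0,0,0],
  [1,0,0,-0.5,0],
  [1,0,0,0,0],
])

```text
time: 2.73
position: [624.5, 85.2, 386.8]
tool_rot: [-0.002, 0.054, 0.999, -0.0]
wrist_force: [0.3, -0.4, -1.2]
grip_width: 85.7
grip_force: 0.0
```

```bash
python3 - <<'E'
from h import *
s=viewer.camera("scene");st=sensors.get_state();print(st["position"],st["q"])
cv2.imwrite("pics/s2.png",cv2.resize(s["image"][60:240,300:540],None,fx=3,fy=3))
E
```

```text
[624.38318082  84.74445619 387.66506963] [ 4.49929755e-02  2.71608976e-01  1.19086526e+00 -1.64091447e-04
  1.68343109e+00 -1.41676485e+00]
```

View pics/s2.png

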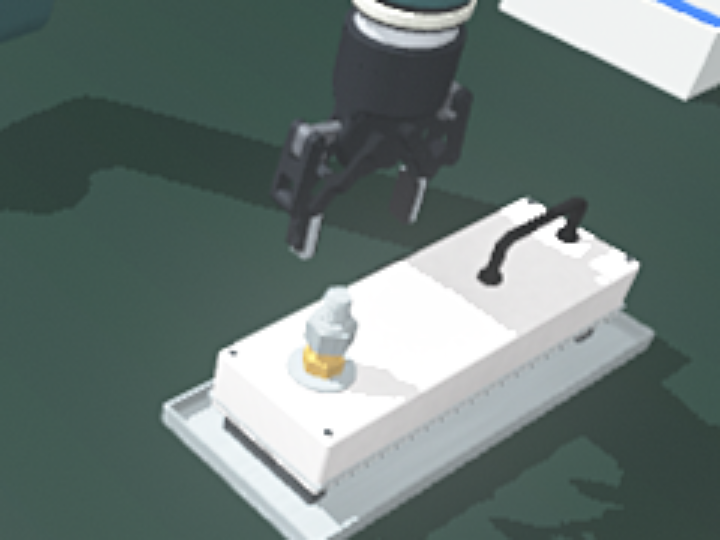

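The gripper hangs above and just behind the outlet, with its fingers on either side of the nut at (330,330).

Request:
jog_arm([
  [1,0.08,0,-0.8,0],
  [1,0,0,-0.8,0],
  [1,0,0,-0.8,0],
  [1,0,0,-0.7,0],
  [1,0,0,-0.2,0],
  [0.3,0,0,0,0],
  [-0.2,0,0,0,0],
  [-0.6,0,0,0,0],
  [-1,0,0,0,0],
  [-1,0,0,0,0],
  [-1,0,0,0,0],
  [-1,0,0,0,0],
  [-1,0,0,0,0],
  [-1,0,0,0,0],
  [-1,0,0,0,0],
], force=60)

```text
time: 4.03
position: [627.6, 85.2, 293.7]
tool_rot: [0.003, 0.054, 0.999, 0.001]
wrist_force: [-0.5, 2.7, 6.4]
grip_width: 35.3
grip_force: 60.1
```

```bash
python3 - <<'E'
from h import *
st=sensors.get_state();print(st)
E
```

```text
{'time': 4.0333, 'q': array([ 4.52724376e-02,  3.13108075e-01,  1.32608490e+00,  9.73150075e-04,
        1.49715770e+00, -1.41667934e+00]), 'dq': array([ 6.62670866e-04,  1.46334417e-03, -3.29823657e-06,  3.46289370e-04,
        7.22168966e-04, -7.08405679e-05]), 'effort': array([ -0.94893739, -40.04381776, -27.39475429,  -0.55647735,
        -0.0429299 ,  -0.27318184]), 'position': array([627.62796022,  85.23881555, 293.74959386]), 'tool_rot': array([2.55966183e-03, 5.44296973e-02, 9.98514047e-01, 7.43804047e-04]), 'wrist_force': array([-0.48692272,  2.71022347,  6.41875807]), 'wrist_torque': array([ 0.27130515, -0.01692118, -0.28740103]), 'grip_force': 60.05411250516772, 'grip_width': 35.25229215330181}
```

Request:
jog_arm([
  [-1,0,0,0,-0.7],
  [-1,0,0,0,-1],
  [-1,0,0,0,-1],
  [-1,0,0,0,-1],
  [-1,0,0,0,-1],
  [-1,0,0,0,-1],
  [-1,0,0,0,-1],
  [-1,0,0,0,-1],
  [-1,0,0,0,-1],
  [-1,0,0,0,-1],
  [-1,0,0,0,-1],
  [-1,0,0,0,-1],
  [-1,0,0,0,-0.7],
  [-1,0,0,0,0],
])

```text
time: 5.2
position: [626.5, 84.3, 293.7]
tool_rot: [0.001, 0.717, 0.697, -0.001]
wrist_force: [-5.4, -1.7, 8.7]
grip_width: 35.3
grip_force: 62.1
```

```bash
cat >st.py <<'E'
from h import *
s=sensors.get_state();q=s["q"];print(s["time"],"yawY",np.degrees(q[0]-q[5]).round(2),"pos",s["position"].round(1),"F",s["wrist_force"].round(1),"T",s["wrist_torque"].round(2),"eff6",s["effort"][5].round(2),"q6",q[5].round(2),"w",s["grip_width"].round(1),s["grip_force"].round())
E
python3 st.py
```

```text
Traceback (most recent call last):
  File "st.py", line 2, in <module>
    s=sensors.get_state();q=s["q"];print(s["time"],"yawY",np.degrees(q[0]-q[5]).round(2),"pos",s["position"].round(1),"F",s["wrist_force"].round(1),"T",s["wrist_torque"].round(2),"eff6",s["effort"][5].round(2),"q6",q[5].round(2),"w",s["grip_width"].round(1),s["grip_force"].round())
                                                                                                                                                                                                                                         ^^^^^^^^^^^^^^^^^^^^^
AttributeError: 'float' object has no attribute 'round'
```

```bash
sed -i 's/s\["grip_width"\].round(1),s\["grip_force"\].round()/round(s["grip_width"],1),round(s["grip_force"])/; s/s\["time"\]/round(s["time"],2)/' st.py; python3 st.py
```

```text
5.2 yawY -1.66 pos [626.5  84.3 293.7] F [-5.4 -1.7  8.7] T [-0.31  1.1  -0.33] eff6 0.19 q6 0.07 w 35.3 62
```

Request:
jog_arm([
  [-1,0,0,0,0],
  [-1,0,0,0,-0.5],
  [-1,0,0,0,-0.5],
  [-1,0,0,0,-0.5],
  [-1,0,0,0,-0.5],
], force=26)

```text
time: 5.62
position: [626.3, 84.4, 293.7]
tool_rot: [0.0, 0.795, 0.606, -0.001]
wrist_force: [-6.9, -1.8, 9.8]
grip_width: 35.6
grip_force: 58.2
```

```bash
python3 st.py
```

```text
5.62 yawY -15.36 pos [626.3  84.4 293.7] F [-6.9 -1.8  9.8] T [-0.24  1.31  0.3 ] eff6 -0.27 q6 0.31 w 35.6 58
```

Request:
jog_arm([
  [-1,0,0,0,0],
  [-1,0,0,0,-0.5],
  [-1,0,0,0,-0.5],
  [-1,0,0,0,-0.5],
  [-1,0,0,0,-0.5],
], force=26)

```text
time: 6.03
position: [626.1, 84.6, 293.7]
tool_rot: [0.0, 0.862, 0.507, -0.001]
wrist_force: [-7.6, -0.2, 10.1]
grip_width: 35.6
grip_force: 58.3
```

```bash
python3 st.py
```

```text
6.03 yawY -29.1 pos [626.1  84.6 293.7] F [-7.6 -0.2 10.1] T [-0.15  1.44  0.29] eff6 -0.27 q6 0.55 w 35.6 58
```

Request:
jog_arm([
  [0.1,0,0,0,0],
  [0.1,0,0,0,0],
  [0.1,0,0,0,0],
  [-0.5,0,0,0,0],
  [-1,0,0,0,0],
  [-1,0,0,0,0],
  [-1,0,0,0,-0.5],
  [-1,0,0,0,-0.5],
  [-1,0,0,0,-0.5],
  [-1,0,0,0,-0.5],
], force=26)

```text
time: 6.87
position: [626.7, 85.2, 290.7]
tool_rot: [-0.0, 0.916, 0.4, -0.001]
wrist_force: [-3.6, 1.3, 2.9]
grip_width: 36.6
grip_force: 25.7
```

```bash
python3 st.py
```

```text
6.87 yawY -42.81 pos [626.7  85.2 290.7] F [-3.6  1.3  2.9] T [0.27 0.56 0.34] eff6 -0.28 q6 0.79 w 36.6 26
```

Now gripping with 26 N, and the nut still turns (drag torque 0.34 Nm).

Request:
jog_arm([
  [-1,0,0,0,-0.5],
  [-1,0,0,0,-0.5],
  [-1,0,0,0,-0.5],
  [-1,0,0,0,-0.5],
])

```text
time: 7.2
position: [626.6, 85.2, 290.6]
tool_rot: [-0.0, 0.958, 0.288, -0.001]
wrist_force: [-3.8, 1.8, 3.0]
grip_width: 35.9
grip_force: 25.7
```

```bash
python3 st.py
```

```text
7.2 yawY -56.55 pos [626.6  85.2 290.6] F [-3.8  1.8  3. ] T [0.23 0.57 0.38] eff6 -0.28 q6 1.03 w 35.9 26
```

Request:
jog_arm([
  [-1,0,0,0,-0.5],
  [-1,0,0,0,-0.5],
  [-1,0,0,0,-0.5],
])

```text
time: 7.45
position: [626.6, 85.4, 290.6]
tool_rot: [-0.001, 0.98, 0.2, -0.001]
wrist_force: [-4.5, 1.3, 3.1]
grip_width: 35.7
grip_force: 25.6
```

```bash
python3 st.py
```

```text
7.45 yawY -66.87 pos [626.6  85.4 290.6] F [-4.5  1.3  3.1] T [0.31 0.66 0.44] eff6 -0.34 q6 1.21 w 35.7 26
```

Request:
jog_arm([
  [-1,0,0,0,-0.4],
  [-1,0,0,0,-0.4],
])

```text
time: 7.62
position: [626.7, 85.5, 290.7]
tool_rot: [-0.0, 0.988, 0.155, -0.001]
wrist_force: [-3.1, 2.3, 1.8]
grip_width: 35.4
grip_force: 29.8
```

```bash
python3 st.py
```

```text
7.62 yawY -72.19 pos [626.7  85.5 290.7] F [-3.1  2.3  1.8] T [0.31 0.47 1.12] eff6 0.7 q6 1.31 w 35.4 30
```

Request:
jog_arm([
  [-1,0,0,0,-0.4],
  [-1,0,0,0,-0.4],
])

```text
time: 7.78
position: [626.7, 85.6, 290.7]
tool_rot: [-0.0, 0.994, 0.107, -0.001]
wrist_force: [-2.8, 2.1, 2.5]
grip_width: 35.9
grip_force: 30.0
```

```bash
python3 st.py
```

```text
7.78 yawY -77.68 pos [626.7  85.6 290.7] F [-2.8  2.1  2.5] T [0.27 0.48 1.16] eff6 0.7 q6 1.4 w 35.9 30
```

Request:
jog_arm([
  [0.2,0,0,0,0],
  [0.2,0,0,0,0],
  [0.2,0,0,0,0.5],
  [0.2,0,0,0,0],
  [-0.4,0,0,0,0],
  [-1,0,0,0,0],
  [-1,0,0,0,0],
  [-1,0,0,0,0],
], force=20)

```text
time: 8.45
position: [627.0, 85.4, 290.9]
tool_rot: [-0.001, 0.991, 0.136, 0.0]
wrist_force: [-1.3, 3.6, 1.3]
grip_width: 35.8
grip_force: 22.3
```

```bash
python3 st.py
```

```text
8.45 yawY -74.38 pos [627.   85.4 290.9] F [-1.3  3.6  1.3] T [ 0.54  0.09 -0.23] eff6 -0.21 q6 1.34 w 35.8 22
```

Request:
jog_arm([
  [0.2,0,0,0,0],
  [0.2,0,0,0,0],
  [0.2,0,0,0,0.5],
  [0.2,0,0,0,0],
  [-0.4,0,0,0,0],
  [-1,0,0,0,0],
  [-1,0,0,0,0],
  [-1,0,0,0,0],
], force=20)

```text
time: 9.12
position: [626.9, 85.4, 291.1]
tool_rot: [-0.001, 0.986, 0.165, -0.0]
wrist_force: [-3.2, 4.0, 2.6]
grip_width: 36.6
grip_force: 21.5
```

```bash
python3 st.py
```

```text
9.12 yawY -70.95 pos [626.9  85.4 291.1] F [-3.2  4.   2.6] T [ 0.65  0.37 -0.29] eff6 -0.28 q6 1.28 w 36.6 21
```

Request:
jog_arm([
  [0.2,0,0,0,0],
  [0.2,0,0,0,0],
  [0.2,0,0,0,-0.9],
  [0.2,0,0,0,0],
  [-0.4,0,0,0,0],
  [-1,0,0,0,0],
  [-1,0,0,0,0],
  [-1,0,0,0,0],
], force=20)

```text
time: 9.78
position: [626.9, 85.4, 291.0]
tool_rot: [-0.0, 0.994, 0.113, -0.0]
wrist_force: [-0.5, 3.4, 1.6]
grip_width: 35.7
grip_force: 22.4
```

```bash
python3 st.py
```

```text
9.78 yawY -77.0 pos [626.9  85.4 291. ] F [-0.5  3.4  1.6] T [0.46 0.3  0.22] eff6 0.28 q6 1.39 w 35.7 22
```

Request:
jog_arm([
  [-1,0,0,0,-0.2],
  [-1,0,0,0,0],
])

```text
time: 9.95
position: [626.9, 85.4, 290.9]
tool_rot: [-0.0, 0.995, 0.101, -0.0]
wrist_force: [-2.1, 4.3, 2.9]
grip_width: 36.0
grip_force: 27.8
```

```bash
python3 st.py
```

```text
9.95 yawY -78.42 pos [626.9  85.4 290.9] F [-2.1  4.3  2.9] T [0.63 0.41 0.74] eff6 0.88 q6 1.41 w 36.0 28
```

Request:
jog_arm([
  [0.3,0,0,0,0.2],
  [0.6,0,0,0,0],
  [0.6,0,0,0,0],
  [0.6,0,0,1,0],
  [0.6,0,0,1,0],
  [0.6,0,0,1,0],
  [0.6,-0.34,-0.86,0.2,-0.25],
  [0.6,-0.35,-0.87,0,-0.25],
  [0.6,-0.35,-0.87,0,-0.25],
  [0.6,-0.35,-0.87,0,-0.25],
  [0.6,-0.35,-0.87,0,-0.25],
  [0.6,-0.35,-0.87,0,-0.25],
  [0.6,-0.35,-0.87,0,-0.25],
  [0.6,-0.35,-0.87,0,-0.14],
  [0.6,-0.35,-0.87,0,0],
  [0.6,-0.35,-0.87,0,0],
  [0.6,-0.35,-0.87,0,0],
  [0.6,-0.35,-0.87,0,0],
  [0.6,0,0,0,0],
  [0.6,0,0,0,0],
])

```text
time: 11.62
position: [500.7, -229.9, 386.6]
tool_rot: [0.0, 1.0, -0.003, -0.0]
wrist_force: [0.7, 0.5, 0.1]
grip_width: 68.3
grip_force: 0.0
```

```bash
python3 st.py; python3 - <<'E'
from h import *
t=viewer.camera("top");s=viewer.camera("scene")
print("flask top",onz(t,318,136,115),"bottle cap",onz(t,386,135,150),onz(s,293,280,150),onz(s,363,262,115))
cv2.imwrite("pics/s3.png",cv2.resize(s["image"][120:280,180:460],None,fx=2.8,fy=2.8))
E
```

```text
11.62 yawY -90.35 pos [ 500.7 -229.9  386.6] F [0.7 0.5 0.1] T [ 0.02 -0.02 -0.01] eff6 -0.04 q6 1.04 w 68.3 0
flask top [ 761.19399821 -161.4237406   115.        ] bottle cap [ 737.92087568 -307.82897412  150.        ] [ 737.95198505 -304.5981312   150.        ] [ 759.28197566 -160.43070421  115.        ]
```

View pics/s3.png

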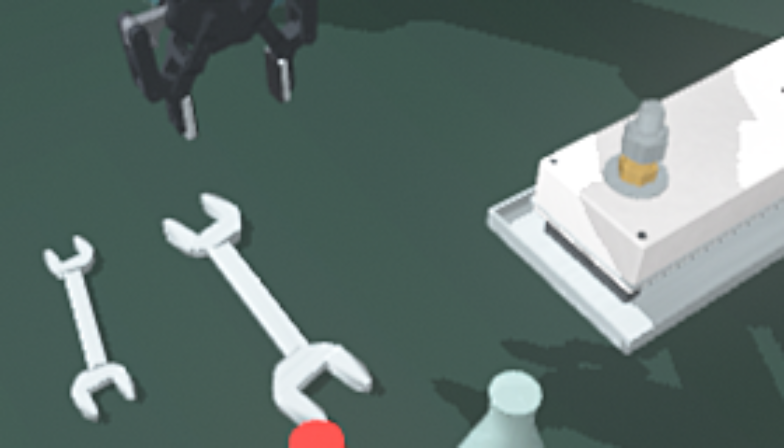

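The gripper is above the large spanner's middle. Its 36 mm end points to the far side at (320,370), clear of the bottle and the flask.

Request:
jog_arm([
  [0.3,0,0,-1,0],
  [0.2,0,0,-1,0],
  [0.2,0,0,-1,0],
  [0.2,0,0,-1,0],
  [0.2,0,0,-1,0],
  [0.2,0,0,-1,0],
  [0.1,0,0,-0.6,0],
  [0.1,0,0,-0.3,0],
  [0,0,0,-0.1,0],
  [0,0,0,0,0],
])

```text
time: 12.55
position: [501.8, -227.5, 176.7]
tool_rot: [-0.0, 1.0, -0.0, -0.0]
wrist_force: [-0.1, -0.7, -0.3]
grip_width: 42.8
grip_force: 0.0
```

```bash
python3 st.py
```

```text
12.55 yawY -90.05 pos [ 501.8 -227.5  176.7] F [-0.1 -0.7 -0.3] T [-0.01 -0.03  0.02] eff6 0.0 q6 1.04 w 42.8 0
```

Request:
jog_arm([
  [-0.4,0,0,0,0],
  [-1,0,0,0,0],
  [-1,0,0,0,0],
  [-1,0,0,0,0],
  [-1,0,0,0,0],
  [-1,0,0,0,0],
  [-1,0,0,0,0],
  [-1,0,0,0.3,0],
  [-1,0,0,0.7,0],
  [-1,0,0,0,0],
], force=110)

```text
time: 13.38
position: [502.3, -228.8, 210.1]
tool_rot: [0.002, 1.0, -0.001, 0.003]
wrist_force: [1.5, -0.7, -2.6]
grip_width: 18.0
grip_force: 108.6
```

```bash
python3 st.py;python3 - <<'E'
from h import *
t=viewer.camera("top");im=t["image"];st=sensors.get_state()
s=viewer.camera("scene");cv2.imwrite("pics/s4.png",np.vstack([cv2.resize(s["image"][150:290,190:390],None,fx=3,fy=3)]))
E
```

```text
13.38 yawY -90.13 pos [ 502.3 -228.8  210.1] F [ 1.5 -0.7 -2.6] T [-0.03 -0.16 -0.04] eff6 -0.0 q6 1.04 w 18.0 109
```

View pics/s4.png

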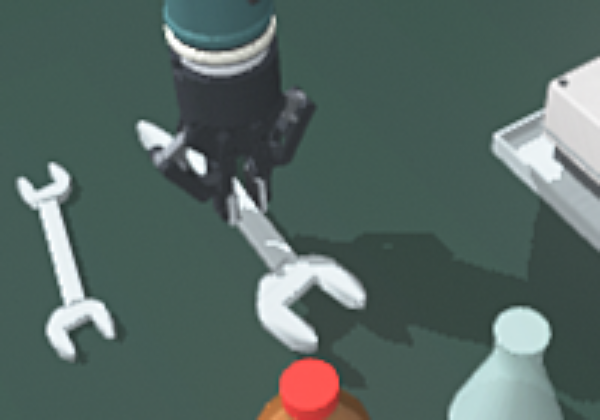

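Request:
jog_arm([
  [-1,0,0,0.4,0.2],
  [-1,0,0,0.5,0.4],
  [-1,0,0.1,0.5,0.5],
  [-1,0.1,0.3,0.5,0.5],
  [-1,0.1,0.3,0.5,0.5],
  [-1,0.1,0.3,0.4,0.5],
  [-1,0.1,0.3,0.4,0.5],
  [-1,0.1,0.3,0,0.5],
  [-1,0.1,0.3,0,0.5],
  [-1,0.1,0.3,0,0.5],
  [-1,0.1,0.3,0,0.5],
  [-1,0.1,0.3,0,0.5],
  [-1,0.1,0.3,0,0.5],
  [-1,0.1,0.3,0,0.5],
  [-1,0.1,0.3,0,0.5],
  [-1,0.1,0.3,0,0.5],
  [-1,0.1,0.3,0,0.5],
  [-1,0.1,0.3,0,0.5],
  [-1,0.1,0.27,0,0.57],
  [-1,0,0,0,0],
])

```text
time: 15.15
position: [549.4, -80.7, 301.8]
tool_rot: [-0.001, 0.852, 0.524, -0.0]
wrist_force: [-0.4, -0.1, -4.1]
grip_width: 17.6
grip_force: 108.5
```

```bash
python3 st.py;python3 - <<'E'
from h import *
t=viewer.camera("top");s=viewer.camera("scene")
a=cv2.resize(t["image"][175:275,190:300],(440,400),interpolation=2);b=cv2.resize(s["image"][120:220,330:420],(360,400),interpolation=2)
cv2.imwrite("pics/s5.png",np.hstack([a,b]))
E
```

```text
15.15 yawY -26.85 pos [549.4 -80.7 301.8] F [-0.4 -0.1 -4.1] T [0.01 0.02 0.  ] eff6 -0.39 q6 0.22 w 17.6 109
```

View pics/s5.png

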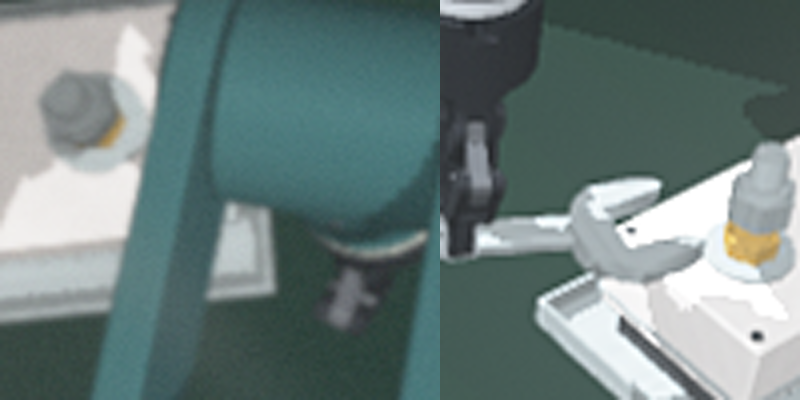

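```bash
python3 - <<'E'
from h import *
s=viewer.camera("scene")
st=sensors.get_state();q=st["q"];a=q[0]-q[5]+np.pi/2;p=st["position"]
ex=lambda f:np.array([np.cos(f),np.sin(f)])
j=p[:2]+117*ex(a);m=a+np.radians(15)
for z in(131,137):
    A=onz(s,385,165.7,z)[:2];B=onz(s,395,181.3,z)[:2];d=B-A
    print(z,A,B,np.hypot(*d),"mid rel jaw along/perp",((A+B)/2-j)@ex(m),((A+B)/2-j)@ex(m+np.pi/2),"line mouth ang",np.degrees(np.arctan2(d[0],-d[1])),np.degrees(np.arctan2(-d[0],d[1])),"expect",np.degrees(m))
# tilt: sample along the handle edges & head in the mask
print(proj(s,[*j,131]),proj(s,[*j,138]))
u=s["image"][120:220,330:420];cv2.imwrite("pics/s6.png",cv2.resize(u,(720,600),interpolation=2)[:600])
E
```

```text
131 [577.85742258  52.18169884] [632.7116813   34.65789332] 57.5853580237696 mid rel jaw along/perp 21.690348970083978 1.767205633346046 line mouth ang 72.28333787800919 -107.71666212199081 expect 77.8678860015291
137 [582.74855372  46.7364241 ] [637.02789365  29.39628282] 56.981815018062804 mid rel jaw along/perp 17.42401022600675 -3.858760525193951 line mouth ang 72.28333787800923 -107.71666212199077 expect 77.8678860015291
[382.18199436 176.0084021 ] [382.60073375 173.76863231]
```

View pics/s6.png

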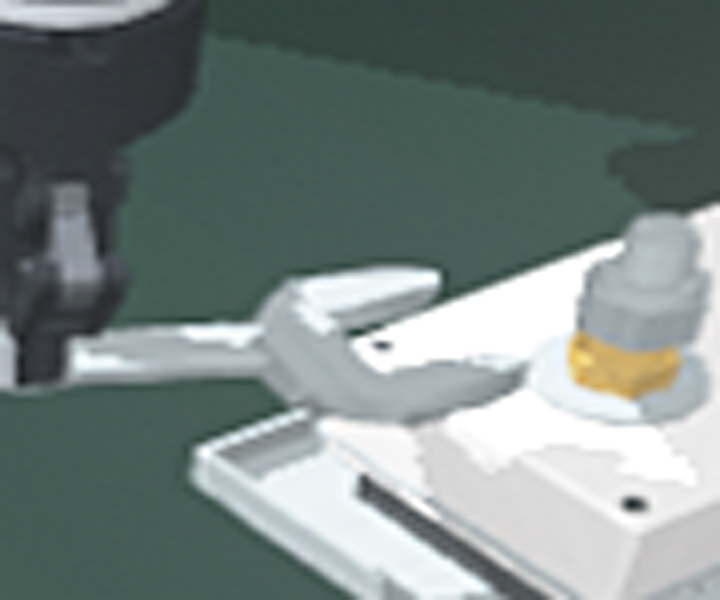

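```bash
python3 - <<'E'
from h import *
s=viewer.camera("scene")
st=sensors.get_state();q=st["q"];a=q[0]-q[5]+np.pi/2;p=st["position"]
e=np.array([np.cos(a),np.sin(a),0]);n=np.array([-e[1],e[0],0])
for k in(20,40,66):
  for dz in(-5,5):
    print(k,dz,[(proj(s,[*(p+e*k+n*w)[:2],131.6+dz])-[330,120])*[8,6] for w in(-11,11)])
x=[0]
E
```

```text
20 -5 [array([ 96.2878434 , 381.78223346]), array([ 83.91380648, 343.57906356])]
20 5 [array([ 98.38351649, 362.61766655]), array([ 85.86731221, 324.42739102])]
40 -5 [array([164.45776819, 377.9856167 ]), array([150.92230473, 339.93300394])]
40 5 [array([167.13748207, 358.83169587]), array([153.44004193, 320.79303905])]
66 -5 [array([252.62196983, 373.07545013]), array([237.59223865, 335.21712828])]
66 5 [array([256.0530573, 353.9355163]), array([240.83599888, 316.09250869])]
```

The spanner sits level in the hand and its mouth points at the nut. The prong tips are at crop (440,275) and (525,370) and the nut is at (640,310). Next I align the yaw and height.

Request:
jog_arm([
  [-1,0.05,0.2,0.14,-0.3],
  [-1,0.05,0.2,0,-0.23],
  [-1,0,0,0,0],
  [-1,0,0,0,0],
])

```text
time: 15.68
position: [552.2, -70.4, 306.8]
tool_rot: [0.0, 0.869, 0.495, -0.0]
wrist_force: [-0.2, -0.4, -4.5]
grip_width: 17.6
grip_force: 108.5
```

```bash
python3 st.py
```

```text
15.68 yawY -30.7 pos [552.2 -70.4 306.8] F [-0.2 -0.4 -4.5] T [-0.03  0.03 -0.02] eff6 0.04 q6 0.31 w 17.6 109
```

Request:
jog_arm([
  [-1,0.08,0.28,0,0],
  [-1,0.08,0.28,0,0],
  [-1,0.08,0.28,0,0],
  [-1,0.08,0.28,0,0],
  [-1,0,0,0,0],
])

```text
time: 16.1
position: [562.4, -34.4, 306.9]
tool_rot: [-0.0, 0.869, 0.496, 0.0]
wrist_force: [0.3, -0.1, -4.9]
grip_width: 17.3
grip_force: 108.5
```

```bash
python3 st.py;python3 - <<'E'
from h import *
s=viewer.camera("scene")
cv2.imwrite("pics/s7.png",cv2.resize(s["image"][140:200,350:430],(800,600),interpolation=2))
E
```

```text
16.1 yawY -30.57 pos [562.4 -34.4 306.9] F [ 0.3 -0.1 -4.9] T [-0.01  0.01  0.02] eff6 0.12 q6 0.37 w 17.3 109
```

View pics/s7.png

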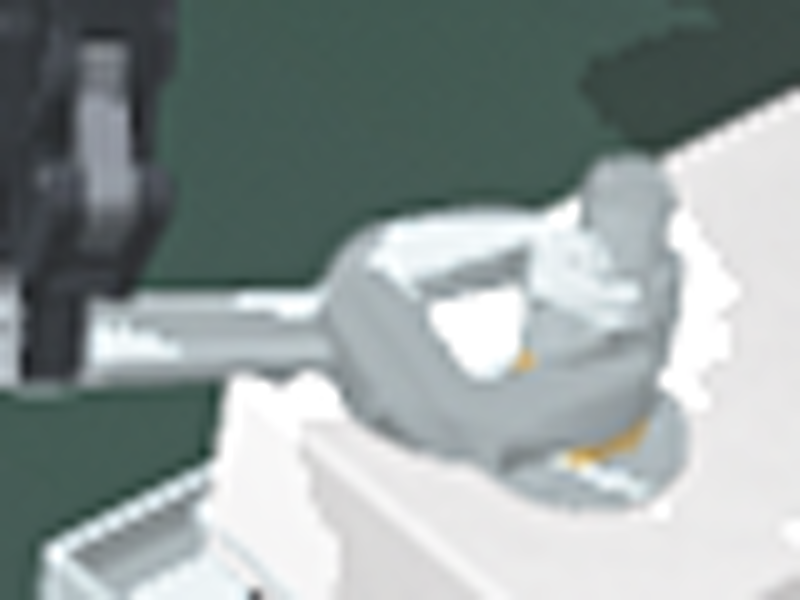

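The mouth straddles the nut with no contact force, so I push on to full depth.

Request:
jog_arm([
  [-1,0.06,0.22,0,0],
  [-1,0.06,0.22,0,0],
  [-1,0.04,0.14,0,0],
  [-1,0,0,0,0],
])

```text
time: 16.48
position: [567.0, -18.0, 307.0]
tool_rot: [-0.0, 0.869, 0.495, 0.0]
wrist_force: [-0.3, -0.2, -4.0]
grip_width: 17.5
grip_force: 108.5
```

```bash
python3 st.py
```

```text
16.48 yawY -30.64 pos [567. -18. 307.] F [-0.3 -0.2 -4. ] T [-0.05  0.07  0.02] eff6 0.06 q6 0.4 w 17.5 109
```

```bash
python3 - <<'E'
from h import *
N=np.array([626.9,85.4]);r=117.5;f=np.radians(-120.6)
P=lambda f:N+r*np.array([np.cos(f),np.sin(f)])
p0=sensors.get_state()["position"][:2];print("fix",(P(f)-p0)/30)
for i in range(20): print(i,((P(f-.06*(i+1))-P(f-.06*i))/30).round(2).tolist(),P(f-.06*(i+1)).round(1))
E
```

```text
fix [0.00328308 0.07671797]
0 [-0.2, 0.13] [561.1 -12. ]
1 [-0.19, 0.14] [555.4  -7.8]
2 [-0.18, 0.15] [549.9  -3.4]
3 [-0.17, 0.16] [544.8   1.4]
4 [-0.16, 0.17] [539.9   6.5]
5 [-0.15, 0.18] [535.3  11.8]
6 [-0.14, 0.19] [531.   17.4]
7 [-0.13, 0.2] [527.1  23.3]
8 [-0.12, 0.2] [523.6  29.4]
9 [-0.11, 0.21] [520.4  35.7]
10 [-0.09, 0.22] [517.6  42.2]
11 [-0.08, 0.22] [515.2  48.8]
12 [-0.07, 0.23] [513.3  55.6]
13 [-0.05, 0.23] [511.7  62.4]
14 [-0.04, 0.23] [510.5  69.4]
15 [-0.03, 0.23] [509.7  76.4]
16 [-0.01, 0.23] [509.4  83.4]
17 [0.0, 0.23] [509.5  90.5]
18 [0.02, 0.23] [510.   97.5]
19 [0.03, 0.23] [511.  104.5]
```

Request:
jog_arm([
  [-1,0.01,0.07,0,0],
  [-1,-0.2,0.13,0,-0.5],
  [-1,-0.19,0.14,0,-0.5],
  [-1,0,0,0,0],
])

```text
time: 16.82
position: [554.9, -8.6, 307.0]
tool_rot: [0.0, 0.897, 0.441, -0.0]
wrist_force: [-0.2, -0.2, -4.7]
grip_width: 17.9
grip_force: 108.5
```

```bash
python3 st.py
```

```text
16.82 yawY -37.64 pos [554.9  -8.6 307. ] F [-0.2 -0.2 -4.7] T [-0.15  0.09  0.  ] eff6 0.41 q6 0.54 w 17.9 109
```

Request:
jog_arm([
  [-1,-0.18,0.15,0,-0.5],
  [-1,-0.17,0.16,0,-0.5],
  [-1,0,0,0,0],
])

```text
time: 17.07
position: [545.0, 0.1, 307.4]
tool_rot: [0.002, 0.922, 0.388, 0.0]
wrist_force: [2.4, -3.2, -5.1]
grip_width: 17.6
grip_force: 108.6
```

```bash
python3 st.py
```

```text
17.07 yawY -44.4 pos [5.450e+02 1.000e-01 3.074e+02] F [ 2.4 -3.2 -5.1] T [-0.52 -0.25  0.29] eff6 0.78 q6 0.67 w 17.6 109
```

```bash
cat >> st.py <<'E'
r=(s["position"]-[626.9,85.4,0])/1000;F=s["wrist_force"];print("Tnut",(r[0]*F[1]-r[1]*F[0]+s["wrist_torque"][2]).round(2),"rad",np.hypot(*r[:2])*1000)
E
```

Request:
jog_arm([
  [-1,-0.16,0.17,0,-0.5],
  [-1,0,0,0,0],
])

```text
time: 17.23
position: [540.2, 5.0, 307.3]
tool_rot: [0.001, 0.933, 0.36, 0.0]
wrist_force: [0.7, -3.8, -5.2]
grip_width: 17.7
grip_force: 108.8
```

```bash
python3 st.py
```

```text
17.23 yawY -47.81 pos [540.2   5.  307.3] F [ 0.7 -3.8 -5.2] T [-0.73 -0.12  0.37] eff6 0.78 q6 0.74 w 17.7 109
Tnut 0.75 rad 118.24211628175689
```

Request:
jog_arm([
  [-1,-0.15,0.18,0,-0.5],
  [-1,-0.14,0.19,0,-0.5],
  [-1,-0.13,0.2,0,-0.5],
  [-1,-0.12,0.2,0,-0.5],
  [-1,0,0,0,0],
])

```text
time: 17.65
position: [523.7, 28.1, 307.0]
tool_rot: [0.001, 0.969, 0.246, -0.001]
wrist_force: [-1.2, -4.4, -4.2]
grip_width: 17.9
grip_force: 108.8
```

```bash
python3 st.py
```

```text
17.65 yawY -61.55 pos [523.7  28.1 307. ] F [-1.2 -4.4 -4.2] T [-0.97  0.15  0.3 ] eff6 0.76 q6 1.02 w 17.9 109
Tnut 0.69 rad 118.07178715823308
```

Request:
jog_arm([
  [-1,-0.11,0.21,0,-0.5],
  [-1,-0.09,0.22,0,-0.5],
])

```text
time: 17.82
position: [518.0, 40.2, 306.9]
tool_rot: [0.002, 0.982, 0.187, -0.001]
wrist_force: [-0.6, -5.7, -5.0]
grip_width: 17.4
grip_force: 109.0
```

```bash
python3 st.py; python3 - <<'E'
from h import *
s=viewer.camera("scene");st=sensors.get_state();q=st["q"];a=q[0]-q[5]+np.pi/2;p=st["position"]
cv2.imwrite("pics/n1.png",s["image"])
im=s["image"].astype(int)
# handle edges: sample cross profiles at several stations, at model yaw
e=np.array([np.cos(a),np.sin(a),0]);n=np.array([-e[1],e[0],0])
for k in(-60,-45,-30,30,45,60):
    w=np.arange(-26,27,2);print(k,[int(im[int(round(v)),int(round(u))].min()) for u,v in (proj(s,[*(p+e*k+n*x)[:2],p[2]-166]) for x in w)])
E
```

```text
17.82 yawY -68.5 pos [518.   40.2 306.9] F [-0.6 -5.7 -5. ] T [-1.16  0.15  0.63] eff6 -0.14 q6 1.16 w 17.4 109
Tnut 1.22 rad 117.93521369785823
-60 [54, 123, 154, 194, 219, 219, 247, 247, 235, 235, 235, 237, 237, 244, 245, 245, 129, 129, 61, 58, 58, 65, 65, 65, 67, 67, 66]
-45 [54, 144, 144, 144, 219, 219, 248, 248, 248, 235, 235, 236, 236, 238, 245, 245, 132, 132, 64, 57, 57, 52, 52, 45, 47, 47, 48]
-30 [55, 72, 143, 164, 220, 220, 248, 248, 245, 235, 235, 236, 236, 238, 246, 246, 129, 129, 57, 48, 48, 55, 67, 59, 50, 50, 47]
30 [62, 62, 117, 139, 167, 177, 197, 197, 194, 166, 163, 179, 179, 247, 247, 249, 208, 208, 47, 47, 47, 69, 69, 71, 71, 72, 71]
45 [63, 76, 134, 134, 153, 177, 198, 195, 195, 167, 167, 167, 168, 168, 177, 177, 162, 145, 145, 61, 61, 71, 71, 72, 72, 72, 71]
60 [69, 78, 119, 155, 155, 225, 225, 242, 222, 222, 168, 168, 168, 171, 171, 189, 189, 138, 102, 66, 66, 69, 72, 73, 73, 73, 72]
```

Request:
jog_arm([
  [-1,-0.08,0.22,0,-0.5],
  [-1,-0.07,0.23,0,-0.5],
  [-1,-0.05,0.23,0,-0.5],
  [-1,-0.04,0.23,0,-0.5],
  [-1,-0.03,0.23,0,-0.5],
  [-1,-0.01,0.23,0,-0.5],
  [-1,0,0.23,0,-0.5],
  [-1,0.02,0.23,0,-0.5],
])

```text
time: 18.53
position: [509.5, 95.5, 306.3]
tool_rot: [0.002, 0.999, -0.052, -0.002]
wrist_force: [-4.3, -6.2, -4.2]
grip_width: 18.0
grip_force: 109.2
```

```bash
python3 st.py; python3 - <<'E'
from h import *
s=viewer.camera("scene");st=sensors.get_state();q=st["q"];a=q[0]-q[5]+np.pi/2;p=st["position"]
im=s["image"].astype(int)
e=np.array([np.cos(a),np.sin(a),0]);n=np.array([-e[1],e[0],0])
for k in(-60,-30,30,60):
    w=np.arange(-22,23,2);print(k,[int(im[int(round(v)),int(round(u))].min()) for u,v in (proj(s,[*(p+e*k+n*x)[:2],p[2]-166]) for x in w)])
E
```

```text
18.53 yawY -95.95 pos [509.5  95.5 306.3] F [-4.3 -6.2 -4.2] T [-1.14  0.59  0.71] eff6 -0.04 q6 1.75 w 18.0 109
Tnut 1.49 rad 117.82784780435288
-60 [145, 198, 198, 234, 249, 246, 242, 242, 242, 76, 76, 33, 45, 45, 52, 52, 53, 52, 52, 55, 61, 61, 62]
-30 [109, 177, 226, 226, 250, 250, 254, 242, 242, 41, 56, 56, 53, 53, 53, 51, 51, 47, 59, 52, 54, 55, 55]
30 [100, 100, 160, 171, 171, 180, 180, 177, 171, 171, 170, 169, 173, 181, 175, 175, 122, 67, 67, 71, 73, 71, 72]
60 [87, 87, 153, 158, 158, 177, 180, 174, 173, 173, 173, 172, 175, 175, 171, 95, 95, 62, 67, 67, 74, 74, 74]
```

Request:
jog_arm([
  [-1,-0.02,-0.16,0,0.35],
  [-1,-0.01,-0.16,0,0.35],
  [-1,0,0,0,0],
  [-1,-0.15,-0.04,0,0],
  [-1,-0.15,-0.04,0,0],
  [-1,0,0,0,0],
])

```text
time: 19.08
position: [503.4, 84.7, 309.4]
tool_rot: [-0.001, 1.0, -0.01, 0.009]
wrist_force: [14.5, 1.0, -8.0]
grip_width: 17.6
grip_force: 108.5
```

```bash
python3 st.py
```

```text
19.08 yawY -91.1 pos [503.4  84.7 309.4] F [14.5  1.  -8. ] T [ 0.18 -2.19  0.44] eff6 0.4 q6 1.65 w 17.6 108
Tnut 0.33 rad 123.45975997005768
```

Request:
jog_arm([
  [-1,0,-0.1,0,0.2],
  [-1,0,0,0,0],
])

```text
time: 19.25
position: [500.5, 81.4, 307.5]
tool_rot: [-0.0, 1.0, 0.002, 0.001]
wrist_force: [-0.4, -0.1, -5.2]
grip_width: 17.5
grip_force: 108.8
```

```bash
python3 st.py
```

```text
19.25 yawY -89.78 pos [500.5  81.4 307.5] F [-0.4 -0.1 -5.2] T [-0.05  0.02 -0.02] eff6 -0.19 q6 1.62 w 17.5 109
Tnut -0.01 rad 126.42699133194444
```

Request:
jog_arm([
  [-1,-0.16,-0.044,0,0],
  [-1,-0.16,-0.044,0,0],
  [-1,-0.16,-0.044,0,0],
  [-1,-0.16,-0.044,0,0],
  [-1,0,0,0,0],
])

```text
time: 19.67
position: [479.8, 76.1, 306.8]
tool_rot: [0.0, 1.0, 0.001, -0.001]
wrist_force: [-0.3, -0.4, -4.4]
grip_width: 17.6
grip_force: 108.8
```

```bash
python3 st.py
```

```text
19.67 yawY -89.85 pos [479.8  76.1 306.8] F [-0.3 -0.4 -4.4] T [ 0.06  0.03 -0.02] eff6 -0.02 q6 1.61 w 17.6 109
Tnut 0.04 rad 147.3715536705814
```

Request:
jog_arm([
  [-1,-0.3,-0.08,0,0],
  [-1,-0.4,-0.11,0,0],
  [-1,-0.4,-0.11,0,0],
  [-1,-0.4,-0.11,0,0],
  [-1,0,-0.4,0,0],
  [-1,0,-0.7,0,0],
  [-1,0,-0.8,0,0],
  [-1,0.2,-0.8,0,0],
  [-1,0.2,-0.8,0,0],
  [-1,0.3,-0.8,0,0],
  [-1,0.3,-0.8,0,0],
  [-1,0.3,-0.8,-0.3,0],
  [-1,0.3,-0.8,-0.4,0],
  [-1,0.3,-0.8,-0.4,0],
  [-1,0.2,-0.8,-0.4,0],
  [-1,0.1,-0.7,-0.4,0],
  [-1,0,-0.4,-0.4,0],
  [-1,0,0,-0.4,0],
  [-1,0,0,0,0],
])

```text
time: 21.25
position: [500.4, -217.5, 222.4]
tool_rot: [-0.002, 1.0, 0.001, -0.003]
wrist_force: [-0.7, 0.6, -5.5]
grip_width: 17.9
grip_force: 108.8
```

```bash
python3 st.py
```

```text
21.25 yawY -89.9 pos [ 500.4 -217.5  222.4] F [-0.7  0.6 -5.5] T [ 0.08  0.09 -0.  ] eff6 -0.02 q6 1.05 w 17.9 109
Tnut -0.29 rad 328.25593025080553
```

Request:
jog_arm([
  [-1,0,0,-0.5,0],
  [-1,0,0,-0.5,0],
  [-1,0,0,-0.3,0],
  [-1,0,0,-0.1,0],
  [-1,0,0,0,0],
])

```text
time: 21.67
position: [501.6, -217.0, 183.2]
tool_rot: [-0.001, 1.0, 0.002, -0.001]
wrist_force: [-0.5, 0.0, -4.3]
grip_width: 17.9
grip_force: 108.8
```

```bash
python3 st.py
```

```text
21.67 yawY -89.77 pos [ 501.6 -217.   183.2] F [-0.5  0.  -4.3] T [-0.07  0.08 -0.01] eff6 0.0 q6 1.05 w 17.9 109
Tnut -0.18 rad 327.3508339295014
```

Request:
jog_arm([
  [-1,0,0,-0.06,0],
  [-1,0,0,-0.06,0],
  [-1,0,0,-0.06,0],
  [-1,0,0,0,0],
])

```text
time: 22.0
position: [502.4, -218.3, 179.4]
tool_rot: [0.0, 1.0, 0.001, 0.001]
wrist_force: [0.2, -0.3, -3.5]
grip_width: 17.5
grip_force: 109.1
```

```bash
python3 st.py
```

```text
22.0 yawY -89.84 pos [ 502.4 -218.3  179.4] F [ 0.2 -0.3 -3.5] T [ 0.01 -0.1   0.03] eff6 0.01 q6 1.05 w 17.5 109
Tnut 0.12 rad 328.189281156253
```

Request:
jog_arm([
  [-1,0,0,-0.06,0],
  [-1,0,0,-0.04,0],
  [-1,0,0,0,0],
  [-1,0,0,0,0],
])

```text
time: 22.33
position: [502.5, -218.3, 179.4]
tool_rot: [0.001, 1.0, 0.001, 0.001]
wrist_force: [-5.7, 3.2, 11.7]
grip_width: 17.3
grip_force: 111.1
```

```bash
python3 st.py
```

```text
22.33 yawY -89.84 pos [ 502.5 -218.3  179.4] F [-5.7  3.2 11.7] T [0.55 0.9  0.02] eff6 0.0 q6 1.05 w 17.3 111
Tnut -2.1 rad 328.20505404031985
```

On the bench (contact force up 16 N). Release and rise.

Request:
jog_arm([
  [-0.4,0,0,0,0],
  [-0.1,0,0,0,0],
  [0.2,0,0,0,0],
  [0.2,0,0,0,0],
  [0.2,0,0,0,0],
  [0.2,0,0,0.3,0],
  [0.2,0,0,0.8,0],
  [0.2,0,0,1,0],
  [0.2,0,0,1,0],
  [0.2,0,0,1,0],
  [0.2,-0.8,0,1,0],
  [0.2,-0.8,0,0.4,0],
  [0.2,-0.8,0,0,0],
  [0.2,-0.8,0,0,0],
  [0.2,0,0,0,0],
  [0.2,0,0,0,0],
])

```text
time: 23.67
position: [405.2, -218.0, 341.4]
tool_rot: [0.0, 1.0, 0.001, 0.001]
wrist_force: [-0.6, 0.3, 0.1]
grip_width: 51.3
grip_force: 0.0
```

```bash
python3 st.py; python3 - <<'E'
from h import *
s=viewer.camera("scene");t=viewer.camera("top")
for c,box in((s,None),(t,None)):
    im=c["image"];m=((im.min(2)>125)).astype(np.uint8)
    cs,_=cv2.findContours(m,0,2)
    for k in cs:
        A=cv2.contourArea(k)
        if A>80:
            p=np.array([onz(c,*q[0],13)[:2] for q in k]);r=cv2.minAreaRect(p.astype(np.float32))
            if 150<max(r[1])<310 and -420<r[0][1]<-120: print("sp",A,np.round(r[0]),np.round(r[1]),round(r[2]))
E
```

```text
23.67 yawY -89.91 pos [ 405.2 -218.   341.4] F [-0.6  0.3  0.1] T [-0.04  0.01 -0.01] eff6 -0.02 q6 0.95 w 51.3 0
Tnut -0.24 rad 375.77438528883033
sp 533.0 [ 441. -366.] [ 48. 206.] 79
sp 1193.0 [ 502. -221.] [ 80. 290.] 90
sp 701.5 [ 564. -232.] [153.  74.] 11
```

```bash
python3 -c "
from h import *
print(workorder.hand_in())"
```

```text
the job is handed in; nothing more can be done
None
```

The nut was turned down to its seat with the gripper, pulled up about one flat (roughly 60°, give or take 5°) with the 36 mm end of the spanner, and the spanner laid back flat on the bench. The job was handed in at about 24 s, and no verdict came back.

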